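Hover a carved bird over its plinth

TASK

Pick up the larger carved wooden bird, carry it upright over the timber lying on the bench without bumping that timber, and bring it above its round plinth on the other side, centred, with its beak pointing the same way as the plinth's tongue. Finish while still holding it there, upright and still, its foot hovering about one centimetre above the plinth's raised seat and never touching the plinth, so that the joint can be looked at from the side. Leave the mallet, the gouge and the little bird alone.

Things in the scene. Friction and masses are not known exactly. Their poses are not given: they have to be found in the camera images.
- bird: larger carved bird, painted white, 139 mm tall, 110-225 g, loose, upright on the bench, left or right of the timber, the plinth opposite. Origin: centre of foot's underside; z up; beak to its -x, tail to +x. Heights above origin: foot 60 mm across to 10 mm; body up to 54 across, 32 at 86 mm; neck 26 across; head a cylinder 34 across from 98 to 128 mm, domed above. Pinch the head from above, along the bird's y.
- beak (a point): tip of the larger bird's beak, a cone 14 mm thick at its root, 37 mm from the bird's axis, 112 mm above the foot's underside. The bird starts facing up to 65 degrees either way from the robot. (Its tail reaches 51 mm from the axis, at up to 45 mm height.)
- plinth: the round dark wooden plinth, fixed to the bench. Origin: centre of its underside, z up. A disc 100 mm across and 35 mm high carries a raised round seat 60 mm across (the same as the bird's foot), whose flat top is 45 mm above the bench. A 24 mm wide, 20 mm high pointed tongue sticks out of the disc along the plinth's own -x to 90 mm from the centre.
- tongue (a point): the point of the plinth's tongue, 90 mm from the plinth's centre, 20 mm above the bench
- beam: squared timber fixed on the bench between bird and plinth, 440 mm long (its own x, roughly away from the robot), 90 wide (y), 90 high; an offcut 130 x 70 mm, 25 thick, is screwed on top, centred 30 mm along +x from the timber's centre: highest part 115 mm above the bench. Origin: centre of the underside
- mallet: a turned wooden carving mallet standing on its head, 226 mm tall, head 84 mm across, loose; a bystander. Origin: centre of its underside
- gouge: a wood gouge lying on the bench, about 220 mm long (along its own x, which lies roughly across the bench), 28 mm high, loose; a bystander. Origin: at bench level near the middle of its length
- chick: the little carved bird, the same white-painted shape at half size (70 mm tall, foot 30 mm across), loose; a bystander. Origin: centre of the underside of its foot
Not all that is in view belongs to the job. Leave any blue look-alike of the plinth alone.

How it is judged:
By the outcome, as a careful person would: the job done as asked, in the order asked, and still so for the second after the job is handed in, while the arm keeps its last pose, push and grip.
It also fails if it takes over 45 s, if anything falls off the work surface, if the arm or the gripper's body presses on something with over 40 N, if the wrist force passes 120 N, or if a joint passes its speed limit or range.

ROBOT

A 6-joint arm with a two-finger parallel gripper is mounted at the origin on the work surface. World frame = base frame: x ahead of the robot, y to its left, z up, the work surface at z = 0. Lengths are in m, angles in degrees, forces in N, time in s.
With the tool pointing down it reaches from about 0.4 to 0.925 m from the base axis. Payload 3.4 kg.
Tool frame: the origin (TCP) lies midway between the tips of the shut fingers; the grasp point (between the pads) lies 19 mm behind it (arm.tcp_to_grasp is the distance from the TCP to the grasp point, in m); z points along the fingers, y is the line along which they close (so a half turn about z gives the same grasp; the last joint's range is limited). The gripper opens to 85 mm and grips with 20 to 120 N. Pads are 22 mm wide; open, the fingers measure 114 mm over their backs; the gripper's body (76 mm by 85 mm) begins 54 mm behind the grasp point. The pads swing forward as they close: fully open they stand 13 mm farther back than shut.
Start: joints at [-74.112, 17.578, 86.31, -0, 76.112, -4.211], TCP at [0.198, -0.54, 0.231] pointing down, gripper open.
Joint ranges: [-179.03, 179.03], [-60, 130.46], [8.19, 133.38], [-81.62, 261.62], [5.75, 156.47], [-153.77, 153.77]. Speed limits (degrees/s): [147.25, 147.25, 180, 180, 180, 180].

INTERFACE

Orientations are given as a 3x3 rotation matrix whose columns are the frame's x, y, z axes.
In Python, from station import readout, viewer, job, finder, arm gives the robot as it stands.
- The arm moves only by the shell command python3 -m crank 'ROWS' [FORCE]. ROWS is JSON, one flat list of numbers, 5 for each row, row after row: the shift along the tool's x, y, z in mm, then the turn about the tool's z in degrees, then the opening, from -1 (shut) to 1 (fully open). In form: [dx, dy, dz, spin, grip, dx, dy, dz, spin, grip, ...]. A call has 1 to 5 rows; each row is the pose to reach, as a shift and turn from the pose commanded when the call began, along the tool's axes at that moment; what a row does not reach only later rows make up. A row lasts 1/10 s, in which the tool goes at most 50 mm and 8.59 degrees, less where a joint would pass 70% of its speed; a pose out of reach is approached as far as the arm can. A call with a gripper value outside its range is refused whole. The fingers move at their own pace and stop on an object; FORCE is the grip in N (left out, the last holds). Time passes only in rows, so rows that repeat a pose let the fingers close. It gives the time, the measured TCP pose, the force, the opening and the grip force at its end, in the units of the state.
- readout.sense(): the state, without advancing time (a new reading comes with each control period).
- viewer.grab_frame(name): name is "scene" or "top"; returns the picture (480x640x3 uint8, red, green, blue); there is no depth.
- viewer.calibration(name): a dict with "fx", "fy", "cx", "cy" (pixels), "dist_coeffs" ([k1, k2, p1, p2, k3] as OpenCV has them; the pictures are not rectified), "position" and "attitude" of the camera in the world. Camera axes: x right, y up, looking along -z (the intrinsics and any distortion apply to the point x, -y, -z); pixel columns grow to the right and rows downward; lengths in m; the calibration is good to about 2 mm. A picture is of the moment at which its call begins. calibration takes no time and is no camera call.
- job.finish_job(): hands the job in; it is judged then, once.
Trained networks look in the newest picture that a camera, given by its name, has taken for a name from the list of things; names that differ only in an ending like _2 or _b are one class to them, and where a whole thing is asked for, a point or a joint stands for the part that bears it (a point fixed in the world has none). Each returns a list of dicts, best first, with "conf" (0 to 1); they miss things now and then, are a little off and sometimes report something else, mostly with a low value. They report only what shows in the picture. A call takes as long as a camera call. They do not tell look-alikes from the thing itself.
- finder.spot_in(camera, target): "box" ([left, top, right, bottom] as shares, 0 to 1, of the picture: columns of its width, rows of its height, round what is visible of it).
- finder.place_of(camera, target): "location" ([column, row] as shares, 0 to 1, of the picture: columns of its width, rows of its height: a listed point, or the origin of a listed thing).
The state is a dict: "t": time; "joint_positions": joint angles; "dq": joint speeds; "joint_torque": joint torques, N m; "position": TCP position; "eef_rot": TCP orientation; "contact_force": force on the tool from outside, world axes, zero at the start; "wrist_torque": the same for the moment, N m; "grip_width": finger opening in m; "finger_force": force on a finger pad.
Only numpy, scipy, OpenCV 4.12 (cv2) and the standard library are available. Lean on these libraries where they do the work, as an engineer would, in place of code of your own. Each camera call takes 0.05 s, during which the arm holds its last target. There are 200 camera calls.

## Working session

There is one attempt and no reset: what is moved stays moved. The work goes in short steps, Python scripts to look and compute and a shell command to move; the robot and the scene stay as the last step left them, time stands still between calls to the robot, and variables do not carry over. Pictures are saved under pics/ and viewed, at most 10 in all, crops included, and the job is handed in when it is done.

```bash
ls; mkdir -p pics; python3 - <<'E'
from station import readout, viewer, finder, arm
import cv2,numpy as np
for c in("scene","top"):
    im=viewer.grab_frame(c); cv2.imwrite(f"pics/{c}0.png",im[:,:,::-1]); k=viewer.calibration(c); print(c,k)
    for t in("bird","beak","plinth","tongue","beam","mallet","gouge","chick"):
        print(t,[(round(d["conf"],2),round(d["location"][0]*640,1),round(d["location"][1]*480,1)) for d in finder.place_of(c,t)])
s=readout.sense();print(s)
E
```

```text
pics
scene {'fx': 446.4975544911759, 'fy': 446.4975544911759, 'cx': 323.62466632087893, 'cy': 236.42930547966137, 'dist_coeffs': array([-0.10547515,  0.        ,  0.        ,  0.        ,  0.        ]), 'position': array([1.30001109, 0.17146428, 0.77208021]), 'attitude': array([[-0.19647715, -0.63399946,  0.74795817],
       [ 0.98050782, -0.12787584,  0.14917167],
       [ 0.00107102,  0.76268765,  0.64676611]])}
bird [(0.78, 228.7, 241.9)]
beak [(0.86, 236.7, 203.9)]
plinth [(0.83, 517.2, 267.0), (0.79, 446.7, 265.8)]
tongue [(0.73, 462.3, 238.3), (0.58, 528.5, 242.0)]
beam [(0.58, 322.8, 279.2)]
mallet [(0.8, 130.8, 279.5)]
gouge [(0.69, 188.9, 323.4), (0.6, 433.5, 360.1)]
chick [(0.82, 185.7, 319.4)]
top {'fx': 508.9593091617724, 'fy': 508.9593091617724, 'cx': 321.733749170007, 'cy': 241.40315672196235, 'dist_coeffs': array([-0.02570191,  0.        ,  0.        ,  0.        ,  0.        ]), 'position': array([0.33934373, 0.03059105, 1.4167924 ]), 'attitude': array([[ 0.00563919,  0.98670187, -0.16244267],
       [-0.99997861,  0.0061026 ,  0.00235395],
       [ 0.00331397,  0.162
[... 438 characters left out ...]
6138e+01, -4.21350682e+00]), 'dq': array([-0.12416077, -0.09404769, -0.00888485, -0.04899021, -0.03953107,
       -0.03468361]), 'joint_torque': array([-1.06186588e-03, -4.57460654e+01, -2.52337521e+01, -2.37872682e-04,
        6.52970612e-04,  1.60047676e-06]), 'position': array([ 0.19756768, -0.54004463,  0.23133778]), 'eef_rot': array([[ 9.39091613e-01,  3.43666905e-01,  9.27763699e-06],
       [ 3.43666904e-01, -9.39091608e-01, -1.06724309e-04],
       [-2.79650618e-05,  1.03412320e-04, -9.99999994e-01]]), 'contact_force': array([ 0.02631328, -0.60167049,  1.41872421]), 'wrist_torque': array([ 0.00389701, -0.05199822, -0.00560834]), 'finger_force': 0.0, 'grip_width': 0.08498982310831853}
```

View pics/scene0.png

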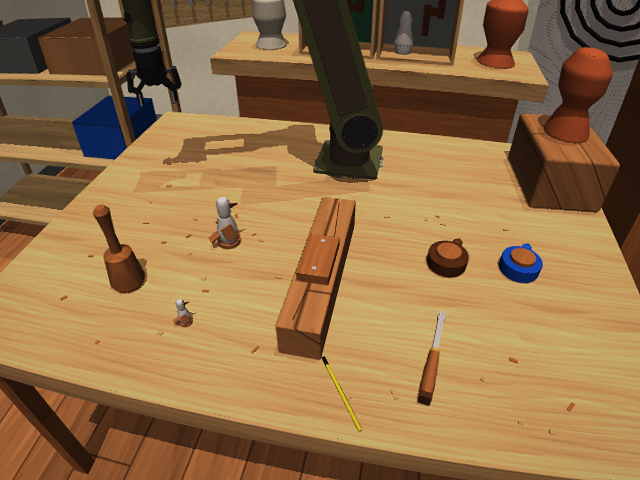

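View pics/top0.png

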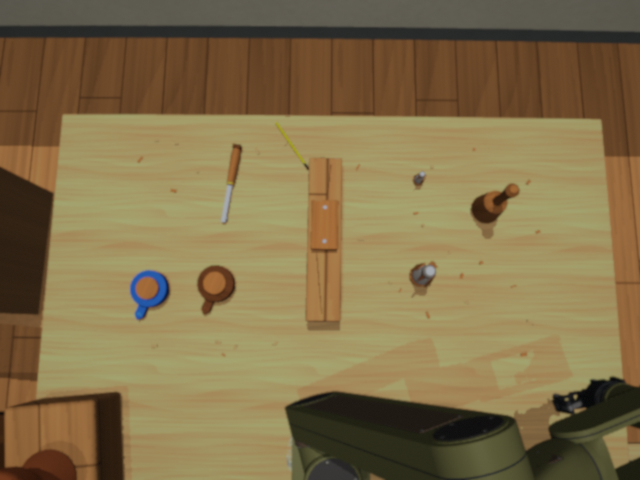

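Candidates for the bird: the large white bird at scene (228,225) / top (423,274), and the chick at scene (183,312) / top (419,179). I choose the large one. For the plinth: the dark one at scene (447,258) / top (215,284), and a blue look-alike at scene (521,263) / top (149,288). I choose the dark one. Next is one close crop of the bird and plinth in both views, plus positions.

```bash
cat > h.py <<'E'
import numpy as np, cv2
from station import viewer
CAL={c:viewer.calibration(c) for c in("scene","top")}
F=np.diag([1,-1,-1.])
def KD(c):
    k=CAL[c]; return np.array([[k["fx"],0,k["cx"]],[0,k["fy"],k["cy"]],[0,0,1]]),k["dist_coeffs"],np.array(k["attitude"])@F,np.array(k["position"])
def ray(c,px):
    K,d,R,p=KD(c); u=cv2.undistortPoints(np.array([[px]],float),K,d)[0,0]; v=R@[*u,1]; return p,v/np.linalg.norm(v)
def atz(c,px,z): p,v=ray(c,px); return p+v*(z-p[2])/v[2]
def tri(a,b):
    A=np.zeros((3,3));B=np.zeros(3)
    for c,px in(("scene",a),("top",b)):
        p,v=ray(c,px); M=np.eye(3)-np.outer(v,v); A+=M;B+=M@p
    return np.linalg.solve(A,B)
def proj(c,X):
    K,d,R,p=KD(c); return cv2.projectPoints(np.atleast_2d(np.array(X,float)),cv2.Rodrigues(R.T)[0],-R.T@p,K,d)[0][:,0]
E
python3 - <<'E'
from h import *
np.set_printoptions(precision=4,suppress=True)
S=dict(bird=((228.7,241.9),(418.4,274.7),0),beak=((236.7,203.9),(416.2,282.1),.112),plinth=((446.7,265.8),(218.3,283.6),0),tongue=((462.3,238.3),(206.7,312.6),.02),beam=((322.8,279.2),(323.8,240.7),0))
for n,(a,b,z) in S.items(): print(n,tri(a,b),atz("scene",a,z),atz("top",b,z))
s=cv2.imread("pics/scene0.png");t=cv2.imread("pics/top0.png")
f=lambda im,x,y,w:cv2.resize(im[y-w:y+w,x-w:x+w],(400,300) if 0 else (300,300),interpolation=cv2.INTER_CUBIC)
cv2.imwrite("pics/crop1.png",np.vstack([np.hstack([f(s,228,222,30),f(t,423,274,25)]),np.hstack([f(s,450,255,30),f(t,214,288,30)])]))
E
```

```text
bird [ 0.4804 -0.2454  0.0017] [ 0.4788 -0.2485  0.    ] [ 0.4799 -0.2436  0.    ]
beak [ 0.4508 -0.2192  0.1081] [ 0.4559 -0.2197  0.112 ] [ 0.4497 -0.2158  0.112 ]
plinth [ 0.4522  0.3171 -0.0053] [0.4577 0.3176 0.    ] [0.4517 0.3146 0.    ]
tongue [0.3711 0.3468 0.0226] [0.3659 0.3556 0.02  ] [0.371  0.3392 0.02  ]
beam [0.5728 0.023  0.0096] [ 0.5634  0.0227 -0.    ] [0.5746 0.0214 0.    ]
```

View pics/crop1.png

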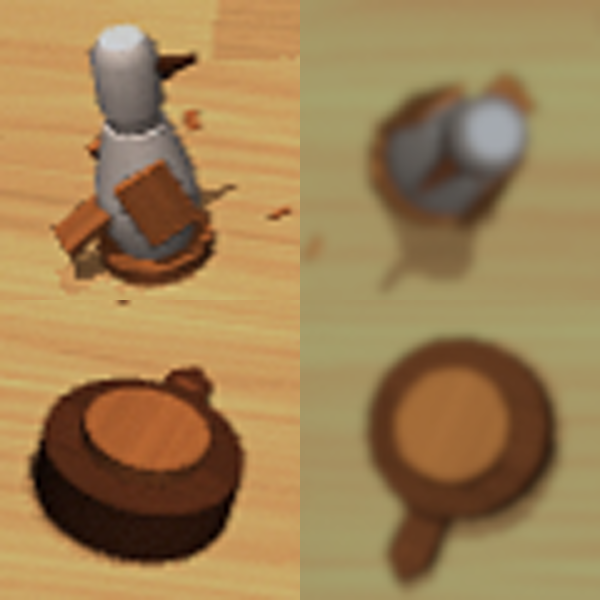

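The crops show the big white bird: beak tip at scene (237,203.6), head top at top (430,270.7), tail tip at about top (436,264). The dark plinth's seat centre is at scene (449.6,251) / top (214,283), and its tongue tip is at top (205.4,314.6).

```bash
python3 - <<'E'
from h import *
np.set_printoptions(precision=4,suppress=True)
t=cv2.imread("pics/top0.png");s=cv2.imread("pics/scene0.png")
print("seat",atz("top",(214,283),.045),atz("scene",(449.6,251),.045),"tongue",atz("top",(205.4,314.6),.02))
print("head",atz("top",(430,270.7),.135),"tail",atz("top",(436,264),.04),atz("scene",(210.5,240),.035),"beak",atz("scene",(237,203.6),.112))
print("foot scene", atz("scene",(198+158/5,192+250/5),.005))
# segmentation centroids
def seg(im,x,y,w,f,name):
    h=cv2.cvtColor(im,cv2.COLOR_BGR2HSV).astype(int); m=np.zeros(im.shape[:2],np.uint8)
    m[y-w:y+w,x-w:x+w]=f(h)[y-w:y+w,x-w:x+w]
    n,l,st,c=cv2.connectedComponentsWithStats(m); i=1+np.argmax(st[1:,4]); print(name,st[i],c[i]); return c[i]
orange=lambda h:(h[...,2]>140)&(h[...,1]>130)&(h[...,0]<16)
a=seg(t,214,284,14,orange,"seat top"); b=seg(s,450,250,16,orange,"seat sc")
print(atz("top",a,.045),atz("scene",b,.045))
white=lambda h:(h[...,1]<50)&(h[...,2]>110)
a=seg(t,428,272,14,white,"head top"); print(atz("top",a,.13))
E
```

```text
seat [0.4497 0.3172 0.045 ] [0.4523 0.3166 0.045 ] tongue [0.3656 0.3425 0.02  ]
head [ 0.4768 -0.2472  0.135 ] tail [ 0.5055 -0.2847  0.04  ] [ 0.5183 -0.278   0.035 ] beak [ 0.4546 -0.2194  0.112 ]
foot scene [ 0.484  -0.2433  0.005 ]
seat top [204 272  21  22 358] [213.7793 282.2765]
seat sc [437 243  25  16 304] [448.9967 250.3651]
[0.4516 0.3179 0.045 ] [0.4502 0.3152 0.045 ]
head top [425 265  11  12 103] [429.6699 270.4563]
[ 0.478  -0.2474  0.13  ]
```

```bash
cat >> h.py <<'E'
from station import readout
def togo(xyz,yaw):  # yaw = world angle of tool x, deg
    s=readout.sense(); R=np.array(s["eef_rot"]); d=R.T@(np.array(xyz)-s["position"])*1000
    y=np.degrees(np.arctan2(R[1,0],R[0,0])); sp=-((yaw-y+180)%360-180)
    print("t",round(s["t"],2),"pos",np.round(s["position"],4),"yaw",round(y,2),"| togo",np.round(d,1),"spin",round(sp,2),"| w",round(s["grip_width"],4),"F",np.round(s["contact_force"],1),"M",np.round(s["wrist_torque"],2),"ff",s["finger_force"],"q",np.round(s["joint_positions"],0),"tilt",np.round(R[:2,2],4))
E
python3 -m crank '[36,-18,0,-8,1,72,-36,0,-16,1,108,-54,0,-24,1,144,-72,0,-32,1,180,-90,0,-40,1]'
python3 -c "
from h import *
togo((.479,-.247,.2),131.5)"
```

```text
t: 1.4
position: [0.3366, -0.3925, 0.2315]
eef_rot: [[0.494, 0.87, 0.0], [0.87, -0.494, -0.0], [-0.0, 0.001, -1.0]]
contact_force: [0.0, -0.0, 1.1]
grip_width: 0.0854
finger_force: 0.0
t 1.4 pos [ 0.3366 -0.3925  0.2315] yaw 60.4 | togo [196.9  52.   31.5] spin -71.1 | w 0.0854 F [ 0.  -0.   1.1] M [-0.08  0.01 -0.08] ff 0.0 q [-54.  13.  93.   0.  74. -24.] tilt [ 0.0004 -0.0004]
```

```bash
python3 -m crank '[40,10,6,-8,1,80,21,12,-16,1,120,32,18,-24,1,160,42,25,-32,1,197,52,31,-40,1]' >/dev/null
python3 -c "
from h import *
togo((.479,-.247,.2),131.5)"
```

```text
t 1.9 pos [ 0.4801 -0.2472  0.2002] yaw 100.45 | togo [ 0.4 -1.   0.2] spin -31.05 | w 0.0855 F [-0.3 -0.1  0.1] M [-0.09  0.    0.  ] ff 0.0 q [-32.  16.  93.   0.  71. -42.] tilt [ 0.0003 -0.0001]
```

```bash
python3 -m crank '[0,0,0,-8,1,0,0,0,-16,1,0,0,0,-24,1,0,0,0,-31,1,0,0,0,-31,1]' >/dev/null
python3 - <<'E'
from h import *
togo((.479,-.247,.2),131.5)
s=viewer.grab_frame("scene");t=viewer.grab_frame("top")
f=lambda im,x,y,w:cv2.resize(im[y-w:y+w,x-w:x+w,::-1],(400,400),interpolation=cv2.INTER_CUBIC)
cv2.imwrite("pics/c2.png",np.hstack([f(s,228,210,45),f(t,423,274,45)]))
E
```

```text
t 2.4 pos [ 0.4791 -0.2487  0.2003] yaw 131.13 | togo [1.3 1.1 0.3] spin -0.37 | w 0.0853 F [ 0.  -0.4 -0.3] M [0.01 0.04 0.02] ff 0.0 q [-32.  16.  93.  -0.  71. -73.] tilt [ 0.0001 -0.0001]
```

View pics/c2.png

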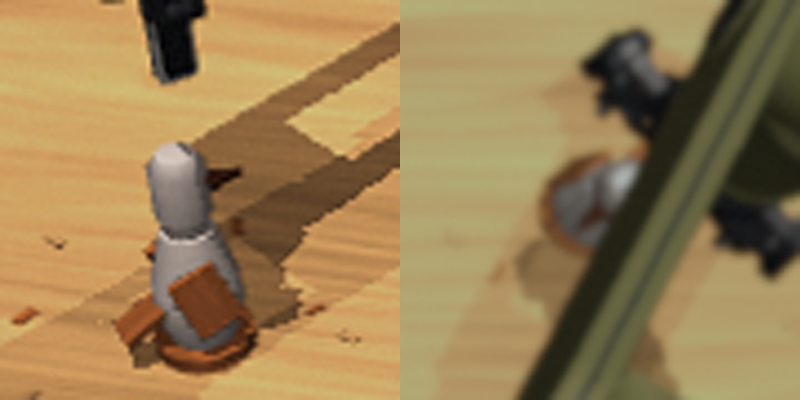

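The crop shows the bird untouched below the open gripper, beak tip at about scene (237,204), with the fingers straddling the head in the top view. I'm lowering now.

```bash
python3 -m crank '[1,1,30,0,1,1,1,60,0,1,1,1,90,0,1,1,1,112,0,1,1,1,112,0,1]' >/dev/null
python3 - <<'E'
from h import *
togo((.479,-.247,.088),131.5)
s=viewer.grab_frame("scene");t=viewer.grab_frame("top")
f=lambda im,x,y,w:cv2.resize(im[y-w:y+w,x-w:x+w,::-1],(400,400),interpolation=cv2.INTER_CUBIC)
cv2.imwrite("pics/c3.png",np.hstack([f(s,228,210,35),f(t,423,274,45)]))
E
```

```text
t 3.0 pos [ 0.4767 -0.246   0.0855] yaw 130.97 | togo [-2.2  1.1 -2.5] spin -0.53 | w 0.0856 F [ 0.2  0.3 -1.2] M [ 0.04  0.02 -0.02] ff 0.0 q [-32.  24. 101.  -0.  55. -73.] tilt [-0.0058  0.0036]
```

View pics/c3.png

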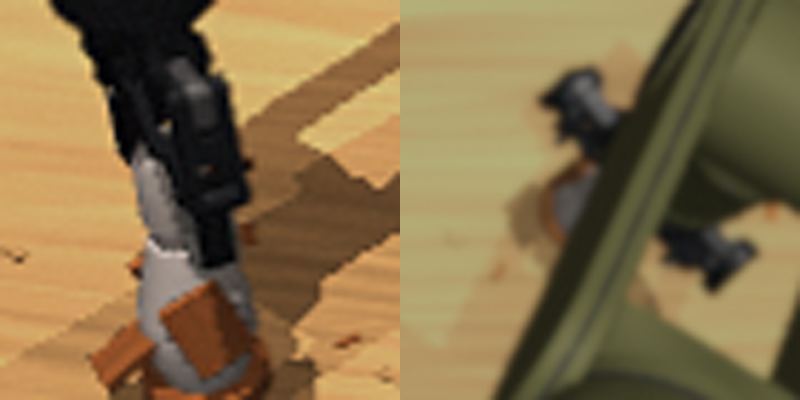

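The fingers straddle the head with no contact. I'm closing them now.

```bash
python3 -m crank '[0,0,0,0,0.2,0,0,0,0,-0.2,0,0,0,0,-0.5,0,0,0,0,-1,0,0,0,0,-1]' 45 |tail -2
python3 -m crank '[0,0,0,0,-1,0,0,0,0,-1,0,0,0,0,-1,0,0,0,0,-1]' |tail -2
python3 -c "
from h import *
togo((.479,-.247,.088),131.5)"
```

```text
grip_width: 0.0334
finger_force: 44.4
grip_width: 0.0329
finger_force: 44.4
t 4.0 pos [ 0.4795 -0.2478  0.0894] yaw 131.1 | togo [1.  0.1 1.4] spin -0.4 | w 0.0329 F [-1.6 -0.7  6.1] M [ 0.06  0.18 -0.04] ff 44.40419843187556 q [-32.  23. 101.  -0.  55. -73.] tilt [ 0.0014 -0.0011]
```

```bash
python3 -m crank '[0,0,-8,0,-1,0,0,-25,0,-1,0,0,-50,0,-1,0,0,-75,0,-1,0,0,-100,0,-1]' |tail -3
python3 -m crank '[0,0,-25,0,-1,0,0,-50,0,-1,0,0,-70,0,-1,0,0,-80,0,-1,0,0,-80,0,-1]' |tail -3
python3 - <<'E'
from h import *
togo((.451,.317,.270),163.5)
s=viewer.grab_frame("scene");t=viewer.grab_frame("top")
from station import finder
for n in("bird","beak"):
  for c in("scene","top"):
    print(n,c,[(round(d["conf"],2),round(d["location"][0]*640,1),round(d["location"][1]*480,1)) for d in finder.place_of(c,n)])
f=lambda im,x,y,w:cv2.resize(im[y-w:y+w,x-w:x+w,::-1],(400,400),interpolation=cv2.INTER_CUBIC)
cv2.imwrite("pics/c4.png",np.hstack([f(s,228,165,50),f(t,433,274,50)]))
E
```

```text
contact_force: [-0.3, 0.2, -1.0]
grip_width: 0.033
finger_force: 44.9
contact_force: [-0.2, -0.6, -1.9]
grip_width: 0.0332
finger_force: 44.9
t 5.0 pos [ 0.4796 -0.2476  0.2697] yaw 131.1 | togo [444.3 349.6  -1.2] spin -32.4 | w 0.0332 F [-0.2 -0.6 -1.9] M [-0.02  0.   -0.03] ff 44.93281453644158 q [-32.  13.  87.   0.  80. -73.] tilt [ 0.0024 -0.0014]
bird scene [(0.62, 217.2, 184.3)]
bird top [(0.7, 432.9, 268.4)]
beak scene [(0.74, 230.1, 137.7)]
beak top [(0.61, 431.6, 275.5)]
```

View pics/c4.png

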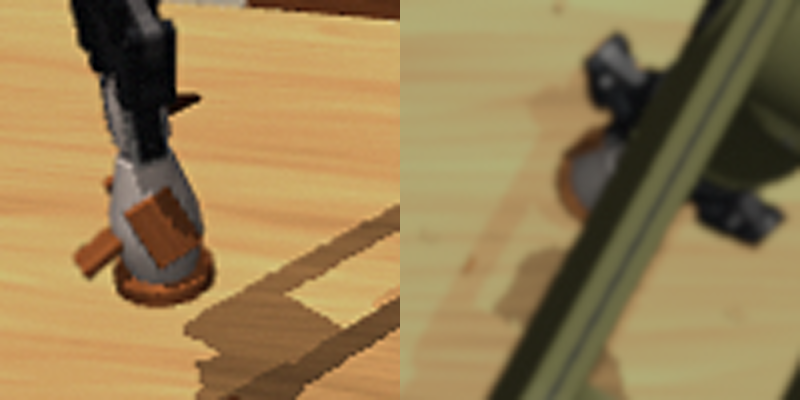

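Bird held, upright, beak tip at about scene (228,139), foot centre at about (219,185), 0.18 m above the bench. I'm crossing over the timber.

```bash
python3 -m crank '[12,9,0,0,-1,40,31,0,0,-1,72,57,0,0,-1,104,82,0,0,-1,136,107,0,0,-1]' |tail -3
python3 -m crank '[32,25,0,0,-1,64,50,0,0,-1,96,75,0,0,-1,128,101,0,0,-1,160,126,0,0,-1]' |tail -3
python3 -c "
from h import *
togo((.451,.317,.270),163.5)"
```

```text
contact_force: [0.7, 0.8, -1.3]
grip_width: 0.0331
finger_force: 45.0
contact_force: [1.3, 0.9, -1.9]
grip_width: 0.0327
finger_force: 45.0
t 6.3 pos [0.4588 0.1312 0.2681] yaw 131.11 | togo [145.1 116.3  -1.8] spin -32.39 | w 0.0327 F [ 1.3  0.9 -1.9] M [ 0.03 -0.05  0.01] ff 45.00207142409636 q [ 11.   8.  94.   0.  78. -30.] tilt [-0.0006  0.0005]
```

```bash
python3 -m crank '[32,25,0,-7,-1,64,50,0,-14,-1,96,76,0,-21,-1,126,101,0,-28,-1,145,116,0,-32.4,-1]' |tail -3
python3 -m crank '[0,0,0,0,-1,0,0,0,0,-1,0,0,0,0,-1]' |tail -3
python3 - <<'E'
from h import *
togo((.451,.317,.270),163.5)
s=viewer.grab_frame("scene");t=viewer.grab_frame("top")
from station import finder
for n in("bird","beak","plinth","tongue"):
  for c in("scene","top"):
    print(n,c,[(round(d["conf"],2),round(d["location"][0]*640,1),round(d["location"][1]*480,1)) for d in finder.place_of(c,n)])
f=lambda im,x,y,w:cv2.resize(im[y-w:y+w,x-w:x+w,::-1],(400,400),interpolation=cv2.INTER_CUBIC)
cv2.imwrite("pics/c5.png",np.hstack([f(s,455,195,80),f(t,215,284,50)]))
E
```

```text
contact_force: [0.4, -0.1, -1.2]
grip_width: 0.0328
finger_force: 45.1
contact_force: [1.3, -0.2, -1.9]
grip_width: 0.0329
finger_force: 45.3
t 7.1 pos [0.4514 0.3137 0.268 ] yaw 163.46 | togo [ 1.3  3.1 -2. ] spin -0.04 | w 0.0329 F [ 1.3 -0.2 -1.9] M [ 0.03 -0.01  0.03] ff 45.25695957359858 q [ 30.  14.  86.  -0.  80. -43.] tilt [-0.001 -0.001]
bird scene [(0.62, 457.3, 207.2)]
bird top [(0.56, 204.8, 276.7)]
beak scene [(0.98, 473.9, 156.1)]
beak top [(0.34, 419.6, 182.4), (0.3, 203.3, 276.5)]
plinth scene [(0.6, 446.4, 264.5)]
plinth top [(0.79, 152.9, 289.3), (0.61, 219.7, 284.4)]
tongue scene [(0.77, 460.9, 237.8), (0.59, 529.6, 244.0)]
tongue top [(0.85, 206.3, 314.3), (0.73, 135.0, 319.3)]
```

View pics/c5.png

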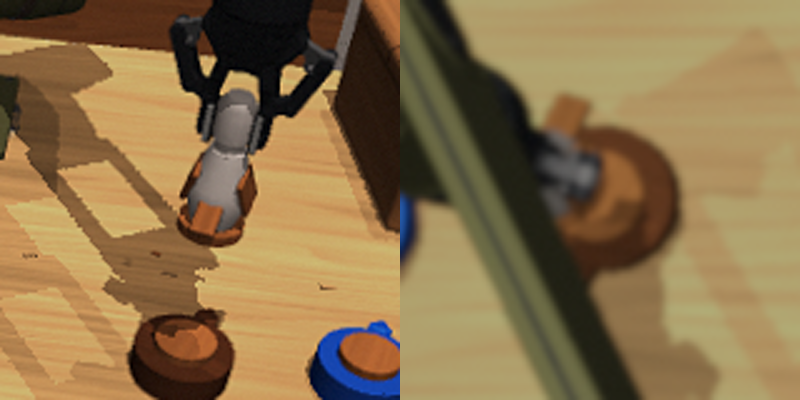

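Bird held over the plinth, seen from behind: foot at about scene (459,206), plinth seat at (449,251). I'm lowering part way and correcting the offset.

```bash
python3 -m crank '[0,1,15,0,-1,1,2,40,0,-1,1,3,65,0,-1,1,3,85,0,-1,1,3,96,0,-1]' |tail -3
python3 -m crank '[0,0,0,0,-1,0,0,0,0,-1,0,0,0,0,-1]' |tail -3
cat > ov.py <<'E'
import sys
from h import *
def ov(out,P=(.451,.317),fz=None,off=.0894,dxy=(0,0)):
    st=readout.sense(); p=np.array(st["position"])-[0,0,off]; R=np.array(st["eef_rot"])
    yaw=np.arctan2(R[1,0],R[0,0]); b=np.array([np.cos(yaw),np.sin(yaw)])
    p[:2]+=dxy
    th=np.linspace(0,2*np.pi,73); C=lambda c,r,z:np.c_[c[0]+r*np.cos(th),c[1]+r*np.sin(th),0*th+z]
    tails=[]
    for c,(x,y,w,h) in dict(scene=(455,220,64,64),top=(215,284,50,50)).items():
        im=viewer.grab_frame(c)[:,:,::-1]; k=400/(2*w)
        raw=cv2.resize(im[y-h:y+h,x-w:x+w],(400,400),interpolation=cv2.INTER_CUBIC); o=raw.copy()
        def dr(X,col): cv2.polylines(o,[np.round(((proj(c,X)-[x-w,y-h]+.5)*k-.5)*4).astype(np.int32)],False,col,1,cv2.LINE_AA,2)
        dr(C(p,.03,p[2]),(0,255,0));dr(C(p,.03,p[2]+.01),(0,255,0)); dr(C(p,.017,p[2]+.128),(0,255,0)); dr([[*p[:2],p[2]],[*p[:2],p[2]+.139]],(0,255,0))
        dr([[*(p[:2]+b*.037),p[2]+.112],[*p[:2],p[2]+.112]],(0,255,0)); dr([[*(p[:2]-b*.051),p[2]+.045],[*p[:2],p[2]+.045]],(0,255,0))
        dr(C(P,.03,.045),(255,255,0));dr(C(P,.05,.035),(255,255,0)); t=np.radians(163.5); dr([[*P,.02],[P[0]+.09*np.cos(t),P[1]+.09*np.sin(t),.02]],(255,255,0))
        tails.append(np.hstack([raw,o]) if c=="scene" else o)
    cv2.imwrite(out,tails[0]); return tails
E
python3 - <<'E'
from ov import *
togo((.451,.317,.1444),163.5)
ov("pics/c6.png")
E
```

```text
contact_force: [0.1, -0.2, -1.3]
grip_width: 0.0328
finger_force: 45.2
contact_force: [0.2, 0.4, -2.0]
grip_width: 0.0329
finger_force: 45.3
t 8.4 pos [0.453  0.3181 0.1736] yaw 163.5 | togo [ 1.7 -1.7 29.2] spin -0.0 | w 0.0329 F [ 0.2  0.4 -2. ] M [-0.03  0.03 -0.03] ff 45.281721090723295 q [ 31.  19.  94.   0.  67. -43.] tilt [0.0023 0.0013]
```

View pics/c6.png

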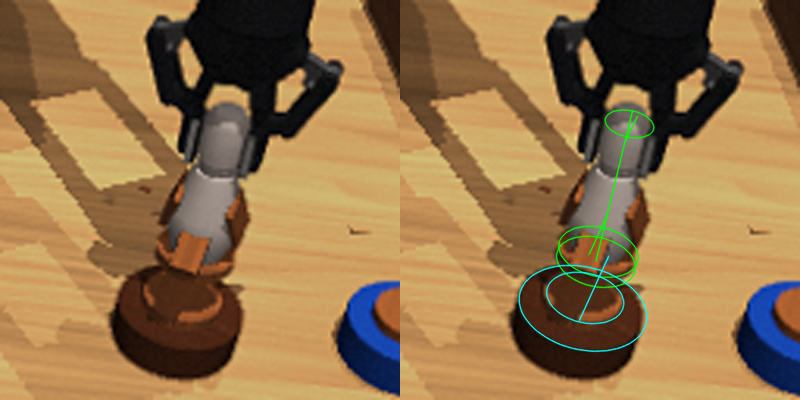

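The overlay shows the bird upright. Its outline sits about 5 px left of and 8 px above the model in the crop, and the plinth outline sits a few px left. Next I lower further and check both views together.

```bash
python3 -m crank '[1,-1,5,0,-1,1,-1,10,0,-1,1,-1,14,0,-1,1,-1,14,0,-1,1,-1,14,0,-1]' |tail -3
python3 - <<'E'
from ov import *
import ov as O
from station import finder
for i in range(4):
    togo((.451,.317,.1444),163.5); viewer.grab_frame("top")
S={c:viewer.grab_frame(c) for c in("scene","top")}
for c in S: cv2.imwrite(f"pics/raw_{c}.png",S[c][:,:,::-1])
for n in("bird","beak","plinth","tongue"):
  for c in("scene","top"):
    print(n,c,[(round(d["conf"],2),round(d["location"][0]*640,1),round(d["location"][1]*480,1)) for d in finder.place_of(c,n)])
t=O.ov("pics/x.png")
raw=cv2.resize(S["top"][234:334,165:265,::-1],(400,400),interpolation=cv2.INTER_CUBIC)
g=np.vstack([t[0][90:390],np.hstack([raw,t[1]])[50:350]])
cv2.imwrite("pics/c7.png",g)
E
```

```text
contact_force: [-0.4, 0.3, -1.7]
grip_width: 0.0328
finger_force: 45.3
t 9.0 pos [0.4507 0.3168 0.158 ] yaw 163.5 | togo [-0.3  0.3 13.6] spin 0.0 | w 0.0328 F [-0.4  0.3 -1.7] M [-0.01 -0.02  0.05] ff 45.274396561144385 q [ 31.  20.  95.   0.  65. -43.] tilt [-0.0006 -0.0003]
t 9.05 pos [0.4508 0.3169 0.1582] yaw 163.5 | togo [-0.1  0.1 13.8] spin -0.0 | w 0.0328 F [ 1.3  0.4 -2.5] M [ 0.01 -0.01 -0.01] ff 45.274580917612184 q [ 31.  19.  95.   0.  65. -43.] tilt [-0.0002 -0.0001]
t 9.1 pos [0.4509 0.3169 0.1583] yaw 163.5 | togo [-0.   0.1 13.9] spin -0.0 | w 0.033 F [ 1.1  0.4 -1.8] M [-0.01  0.    0.  ] ff 45.277171338675544 q [ 31.  19.  95.   0.  65. -43.] tilt [0.0001 0.0001]
t 9.15 pos [0.451  0.317  0.1584] yaw 163.5 | togo [-0.  0. 14.] spin 0.0 | w 0.0329 F [-1.3  0.2 -1.9] M [-0.01  0.01 -0.01] ff 45.278121096489485 q [ 31.  19.  95.  -0.  65. -43.] tilt [0.0003 0.0001]
bird scene [(0.93, 448.6, 246.5)]
bird top [(0.63, 214.3, 281.5)]
beak scene [(0.71, 465.1, 199.7)]
beak top []
plinth scene [(0.97, 519.2, 269.7), (0.9, 445.7, 265.6)]
plinth top [(0.97, 215.9, 282.5), (0.49, 154.6, 291.0)]
tongue scene [(0.91, 529.9, 243.8)]
tongue top []
```

View pics/c7.png

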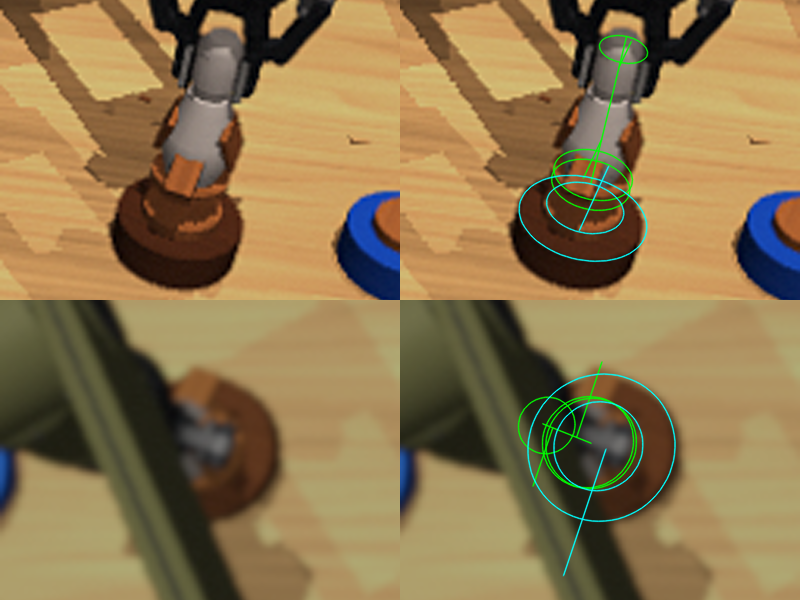

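Both views show the foot concentric with the seat to within a few px, and the tail lies opposite the tongue. Next I measure the residual image shift of foot and plinth numerically, to separate camera bias from real offset.

```bash
cat > fit.py <<'E'
from h import *
from scipy.ndimage import map_coordinates,gaussian_filter
def arc(c,r,z,cam,lo=-80,hi=80):
    a0=np.arctan2(*(np.array(CAL[cam]["position"])[:2]-c[:2])[::-1]); th=a0+np.radians(np.linspace(lo,hi,81))
    return np.c_[c[0]+r*np.cos(th),c[1]+r*np.sin(th),0*th+z], np.c_[np.cos(th),np.sin(th),0*th]
def fit(img,cam,c,arcs,n):
    im=gaussian_filter(img.astype(float),(0.6,.6,0))
    best=[];P=[]
    for r,z,lo,hi in arcs:
        X,N=arc(np.array(c),r,z,cam,lo,hi); a=proj(cam,X); b=proj(cam,X+N*.002); m=(b-a)/np.linalg.norm(b-a,axis=1)[:,None]; P.append((a,m))
    g=np.arange(-5,5.01,.25); S=np.zeros((len(g),len(g)))
    for i,dy in enumerate(g):
        for j,dx in enumerate(g):
            for a,m in P:
                q=a+[dx,dy]; s=lambda p,k:map_coordinates(im[...,k],[p[:,1],p[:,0]],order=1)
                S[i,j]+=np.mean(np.sqrt(sum((s(q+m,k)-s(q-m,k))**2 for k in range(3))))
    i,j=np.unravel_index(S.argmax(),S.shape); X=np.array([*c,arcs[0][1]]); J=np.array([proj(cam,X+[.001,0,0])[0]-proj(cam,X)[0],proj(cam,X+[0,.001,0])[0]-proj(cam,X)[0]]).T
    sh=np.array([g[j],g[i]]); print(n,cam,"px shift",sh,"score",S.max().round(1),"-> mm xy",np.linalg.solve(J,sh).round(1))
E
python3 - <<'E'
from fit import *
L=lambda f:cv2.imread("pics/"+f)
s0,t0,s1,t1=L("scene0.png"),L("top0.png"),L("raw_scene.png"),L("raw_top.png")
P=(.451,.317); B=(.4795,-.2478)
fit(s0,"scene",P,[(.03,.045,-180,180)],"seat"); fit(s0,"scene",P,[(.05,.0,-75,75)],"disc base"); fit(s0,"scene",P,[(.05,.035,95,265)],"disc back rim")
fit(t0,"top",P,[(.03,.045,-180,180)],"seat");fit(t0,"top",P,[(.05,.035,-180,180)],"disc")
fit(s0,"scene",B,[(.03,0,-75,75)],"foot0");fit(s0,"scene",B,[(.03,.01,-75,75),(.03,0,-75,75)],"foot0b")
T=(.451,.317);z=.1583-.0894
fit(s1,"scene",P,[(.05,.0,-75,75)],"disc base now")
fit(s1,"scene",T,[(.03,z,-75,75)],"foot");fit(s1,"scene",T,[(.03,z+.01,30,85),(.03,z+.01,-85,-45),(.03,z,-75,75)],"footb")
E
```

```text
seat scene px shift [-0.75 -0.5 ] score 89.1 -> mm xy [-1.5 -1.8]
disc base scene px shift [-0.75 -1.  ] score 168.0 -> mm xy [-3.3 -1.8]
disc back rim scene px shift [-0.75 -0.25] score 120.8 -> mm xy [-0.6 -1.8]
seat top px shift [-0.25 -0.25] score 54.1 -> mm xy [0.7 0.7]
disc top px shift [1.   0.75] score 67.5 -> mm xy [-2.  -2.8]
foot0 scene px shift [ 0.25 -0.75] score 140.7 -> mm xy [-3.  -0.4]
foot0b scene px shift [ 0.5  -0.75] score 188.9 -> mm xy [-3.1  0.2]
disc base now scene px shift [-0.5  -1.25] score 165.6 -> mm xy [-4.4 -1.2]
foot scene px shift [ 0.25 -4.25] score 74.3 -> mm xy [-16.1   0.9]
footb scene px shift [ 0.25 -4.25] score 217.5 -> mm xy [-16.1   0.9]
```

```bash
python3 - <<'E'
from fit import *
s0,s1=cv2.imread("pics/scene0.png"),cv2.imread("pics/raw_scene.png")
for n,im,b,z in(("start",s0,(.4795,-.2478),0),("now",s1,(.451,.317),.0689)):
    X=[[*b,z+h] for h in(0,.010,.098,.128,.139)]; a=proj("scene",X)
    fr=arc(np.array(b),.03,z,"scene",0,0)[0][:1]; fr=np.vstack([fr,fr+[0,0,.01]]); f=proj("scene",fr)
    hc=proj("scene",arc(np.array(b),.017,z+.128,"scene",180,180)[0][:1])
    print(n,"axis pts",a.round(1).tolist(),"foot front bottom/top",f.round(1).tolist(),"head back rim",hc.round(1).tolist())
    for lab,(cx,cy),r in(("apex",a[4],9),("foot",f[0],12)):
        c=int(round(cx)); 
        for y in range(int(cy)-r,int(cy)+9): print(lab,y,[im[y,x,::-1].tolist() for x in(c-3,c,c+3)])
    # head width rows
    y=int(a[3][1])+5; print("headrow",y,[(x,im[y,x].tolist()) for x in range(int(a[3][0])-13,int(a[3][0])+12)])
E
```

```text
start axis pts [[228.9, 242.1], [228.3, 239.2], [223.6, 212.6], [221.9, 202.9], [221.2, 199.3]] foot front bottom/top [[230.2, 249.4], [229.7, 246.5]] head back rim [[221.2, 199.0]]
apex 190 [[204, 166, 102], [202, 161, 98], [202, 163, 100]]
apex 191 [[201, 170, 102], [202, 171, 105], [202, 171, 105]]
apex 192 [[202, 162, 98], [202, 168, 102], [202, 171, 104]]
apex 193 [[202, 168, 103], [201, 166, 101], [203, 169, 102]]
apex 194 [[203, 162, 99], [202, 163, 100], [202, 166, 101]]
apex 195 [[202, 164, 100], [203, 163, 98], [201, 159, 94]]
apex 196 [[202, 159, 96], [203, 160, 92], [202, 163, 94]]
apex 197 [[203, 165, 103], [202, 199, 189], [202, 198, 183]]
apex 198 [[203, 185, 151], [202, 204, 202], [204, 205, 204]]
apex 199 [[203, 202, 201], [203, 204, 203], [204, 207, 207]]
apex 200 [[207, 210, 213], [204, 204, 207], [202, 203, 204]]
apex 201 [[195, 188, 186], [204, 206, 211], [198, 191, 188]]
apex 202 [[180, 165, 158], [199, 187, 179], [181, 168, 160]]
apex 203 [[166, 153, 145], [189, 175, 165], [169, 154, 145]]
apex 204 [[154, 143, 136], [173, 158, 150], [154, 141, 134]]
apex 205 [[
[... 4136 characters left out ...]
0, 81, 39], [159, 87, 41]]
foot 258 [[77, 43, 22], [140, 76, 37], [144, 78, 38]]
foot 259 [[88, 47, 24], [85, 43, 22], [85, 47, 26]]
headrow 205 [(449, [64, 67, 71]), (450, [84, 89, 92]), (451, [63, 62, 65]), (452, [10, 12, 11]), (453, [59, 64, 70]), (454, [73, 78, 86]), (455, [84, 89, 98]), (456, [96, 100, 111]), (457, [103, 107, 118]), (458, [108, 115, 126]), (459, [112, 119, 131]), (460, [116, 122, 136]), (461, [118, 125, 138]), (462, [120, 127, 140]), (463, [123, 129, 143]), (464, [122, 128, 140]), (465, [121, 127, 140]), (466, [100, 108, 118]), (467, [51, 54, 58]), (468, [58, 61, 64]), (469, [77, 79, 83]), (470, [47, 50, 51]), (471, [19, 19, 19]), (472, [14, 13, 12]), (473, [10, 8, 6])]
```

```bash
python3 - <<'E'
from fit import *
s0,t0,s1,t1=[cv2.imread("pics/"+f) for f in("scene0.png","top0.png","raw_scene.png","raw_top.png")]
def rect(im,cam,c,z,bias=(0,0),n=241,h=.12):  # 1mm grid
    g=np.linspace(-h,h,n); X,Y=np.meshgrid(g,g,indexing="ij"); p=proj(cam,np.c_[c[0]+X.ravel(),c[1]+Y.ravel(),0*X.ravel()+z])+bias
    return X,Y,cv2.remap(im,p[:,0].reshape(n,n).astype(np.float32),p[:,1].reshape(n,n).astype(np.float32),cv2.INTER_CUBIC)
P=(.451,.317)
for im,cam,b in((t0,"top",(-.25,-.25)),(s0,"scene",(-.75,-.5))):
    X,Y,r=rect(im,cam,P,.02,b); d=np.hypot(X,Y); a=np.degrees(np.arctan2(Y,X)); 
    m=(r[...,2]<140)&(d>.066)&(d<.095)&(a>130)&(a<200)
    print(cam,"tongue n",m.sum(),"angle",np.degrees(np.arctan2(Y[m].mean(),X[m].mean())),"rmax",np.percentile(d[m],98) if m.any() else 0)
B=np.array((.4795,-.2478))
for px in((237,203.6),(236.7,203.9),(237.5,203.6)):
  for b in((0.4,-.75),(0,-.75)):
    v=atz("scene",np.array(px)-b,.112)[:2]-B; print("beak start",np.degrees(np.arctan2(v[1],v[0])).round(1),np.linalg.norm(v).round(4))
T=np.array((.4796,-.2476))
for px in((228,139.5),(230.1,137.7)):
    v=atz("scene",np.array(px)-(.2,-.75),.112+.180)[:2]-T; print("beak lifted",np.degrees(np.arctan2(v[1],v[0])).round(1),np.linalg.norm(v).round(4))
# tail in current scene: orange bright pixels row-wise
h=cv2.cvtColor(s1,cv2.COLOR_BGR2HSV)
for y in range(232,246,2):
    x=[x for x in range(436,468) if s1[y,x,2]>140 and h[y,x,1]>150]; print(y,x)
for yaw in(153.5,158.5,163.5,168.5,173.5):
    b=-np.array([np.cos(np.radians(yaw)),np.sin(np.radians(yaw)),0]); o=np.array([.451,.317,.0689])
    print("tail tip model",yaw,proj("scene",[o+b*.051+[0,0,.045],o+b*.051+[0,0,.03]]).round(1).tolist())
E
```

```text
top tongue n 651 angle 161.59383807965602 rmax 0.0898443097808648
scene tongue n 481 angle 158.9086640025319 rmax 0.08661519089844227
beak start 127.2 0.0358
beak start 126.6 0.0368
beak start 125.8 0.0348
beak start 125.1 0.0357
beak start 126.4 0.037
beak start 125.7 0.0379
beak lifted 124.9 0.037
beak lifted 133.4 0.044
232 []
234 [467]
236 [447, 448, 449, 450, 451, 452]
238 [440, 446, 447, 448, 449, 450, 451, 452, 453, 454, 455]
240 [441, 446, 447, 448, 449, 450, 451, 452, 453, 454]
242 [443, 444, 445, 446, 447, 448, 449, 450, 451, 452, 453, 464]
244 [444, 445, 446, 447, 448, 449, 450, 451, 452, 459, 460, 461, 463]
tail tip model 153.5 [[445.5, 240.1], [444.4, 245.0]]
tail tip model 158.5 [[447.3, 240.8], [446.2, 245.8]]
tail tip model 163.5 [[449.2, 241.5], [448.0, 246.4]]
tail tip model 168.5 [[451.1, 242.0], [449.9, 247.0]]
tail tip model 173.5 [[453.1, 242.5], [451.9, 247.4]]
```

```bash
python3 - <<'E'
from fit import *
s0,t0,s1,t1=[cv2.imread("pics/"+f) for f in("scene0.png","top0.png","raw_scene.png","raw_top.png")]
P=np.array((.451,.317))
# tongue, sub-pixel: dark pixels in native image
for cam,im,(x0,x1,y0,y1) in(("top",t0,(196,222,298,318)),("scene",s0,(450,470,232,246))):
    print(cam)
    for y in range(y0,y1,2 if cam=="top" else 1): print(y," ".join("%3d"%im[y,x,2] for x in range(x0,x1)))
for a in(155,159,163,167):
    u=np.array([np.cos(np.radians(a)),np.sin(np.radians(a))])
    print(a,"tip",[proj(c,[[*(P+.09*u),.02],[*(P+.075*u),.02]]).round(1).tolist() for c in("top","scene")])
for yaw in(158.5,163.5,168.5):
    b=-np.array([np.cos(np.radians(yaw)),np.sin(np.radians(yaw)),0]); o=np.array([*P,.0689]); print("tail top view",yaw,proj("top",[o+b*.051+[0,0,.04]]).round(1))
for y in range(258,276): print(y," ".join("%3d,%3d"%(t1[y,x,2],t1[y,x,0]) for x in range(206,226)))
E
```

```text
top
298 166 165 166 166 165 163 156 139 115  95  89  89  91  91  90  90  91  92  92  92  91  91  90  90  88  85
300 166 165 166 166 166 165 162 152 131 106  88  81  79  80  81  81  81  81  83  86  87  85  84  82  79  75
302 166 165 166 165 165 163 155 139 117 102  98  95  91  86  82  76  67  66  84 101 108 108 107 113 119 121
304 165 166 166 165 163 154 137 115 102  99  99  98  99  99  95  84  79  97 120 133 138 138 138 139 141 144
306 165 165 166 164 158 140 117 103 101 102  99  99  99  97  90  83 101 130 150 158 160 159 160 160 161 163
308 165 166 165 162 151 130 110 104 105 105 102 102 100  92  80  91 126 151 162 165 166 166 166 166 166 165
310 166 166 165 164 157 140 117 103  99  99  99  99  93  82  89 120 147 161 165 166 166 165 166 166 166 166
312 165 165 166 165 162 152 131 110  99  95  92  93  98 110 129 149 161 165 165 166 165 165 165 166 166 165
314 165 165 166 165 165 161 150 134 120 115 122 131 141 149 155 162 164 165 165 165 165 166 166 166 165 165
316 165 166 165 165 165 165 164 160 154 152 155 159 162 164 165 165 166 166 166 166 166 166 166 165 166 166
scene
232 203 20
[... 3833 characters left out ...]
, 28  91, 29  91, 30  92, 30  91, 28  90, 28
272  13, 13  23, 16  43, 26  63, 39  82, 56  98, 71 113, 80 124, 78 129, 68 127, 57 113, 44  95, 32  87, 28  88, 29  88, 27  89, 29  90, 29  90, 29  90, 29  90, 29
273  12, 12  15, 15  19, 18  32, 26  51, 44  76, 66  97, 83 109, 88 115, 82 114, 71 104, 54  95, 38  92, 31  92, 29  90, 29  87, 27  85, 27  85, 27  87, 28  89, 29
274  17, 15  13, 13  12, 12  19, 19  35, 33  59, 55  82, 74  96, 86 104, 87 108, 80 108, 64 104, 46 102, 36 104, 33 102, 34  92, 30  81, 25  76, 23  80, 25  87, 28
275  18, 15  12, 13  12, 13  16, 18  26, 26  42, 40  61, 57  80, 72  96, 81 108, 78 115, 64 112, 51 109, 43 115, 40 115, 39 101, 34  85, 28  77, 25  79, 25  84, 27
```

The tongue points at about 162° in both views, and the tail puts the beak at about 165°. So I turn 3° (spin +3) and lower the last 14 mm.

```bash
python3 -m crank '[0,0,3,1,-1,0,0,6,2,-1,0,0,9,3,-1,0,0,12,3,-1,0,0,14,3,-1]' |tail -3
python3 -m crank '[0,0,0,0,-1,0,0,0,0,-1,0,0,0,0,-1,0,0,0,0,-1,0,0,0,0,-1]' |tail -3
python3 - <<'E'
from ov import *
togo((.451,.317,.1444),160.5)
s=viewer.grab_frame("scene")[190:290,395:505,::-1]; t=viewer.grab_frame("top")[234:334,165:275,::-1]
cv2.imwrite("pics/c8.png",np.hstack([cv2.resize(s,(440,400)),cv2.resize(t,(360,400))]))
E
```

```text
contact_force: [-0.1, -0.5, -1.1]
grip_width: 0.0327
finger_force: 45.3
contact_force: [-0.1, -0.1, -1.9]
grip_width: 0.0332
finger_force: 45.3
t 10.8 pos [0.4509 0.3169 0.1444] yaw 160.5 | togo [-0.1  0.1  0. ] spin -0.0 | w 0.0332 F [-0.1 -0.1 -1.9] M [-0.03 -0.04 -0.03] ff 45.291233764146455 q [ 31.  20.  96.   0.  64. -40.] tilt [0.0002 0.0001]
```

View pics/c8.png

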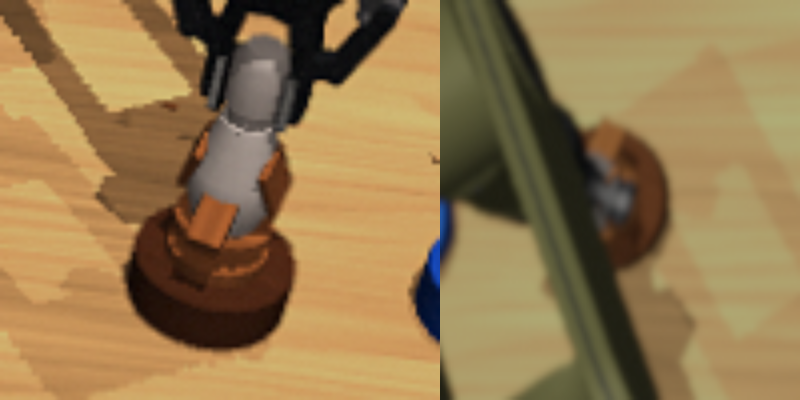

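The bird hovers over the seat (foot at scene ~(449,247), seat just below), upright. The force reads only the bird's weight, 1.9 N, so nothing is touching. I'm handing in.

```bash
python3 -c "
from station import job
print(job.finish_job())"
```

```text
the job is handed in; nothing more can be done
None
```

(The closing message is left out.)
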